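# Tighten the hub nuts of the pull-along dog

### The job

The wooden pull-along dog lies on its side in its cradle with both hub nuts loose. Turn the nut of its front wheel (head end) clockwise fully home to its stop, then the nut of its rear wheel (tail end) likewise, and let go. Do not turn the similar nut on the wooden duck.

Things in the scene. Friction and masses are not known exactly. Their poses are not given: they have to be found in the camera images.
- front_nut_grip (a point): Hub nut upright on the dog's front wheel (head end), 120 mm from the other. Point: on its vertical axis, mid-height of its grip bar, 111 mm above the table. Bright metal bar 50 mm long, 14 thick, 26 high, on a steel shank 11 mm across and 10 mm long; the wheel's top face is 29 mm below the point and nothing else on the dog is higher. x runs along the bar, z up; it turns with the nut.
- front_nut (a joint): Turn of the front hub nut, rad, growing clockwise seen from above. It starts loose between 0 and 0.4; fully home is its end stop at 1.4, where the bar lies along the dog's length (along the line through both wheels). Light friction (0.1 N m); it stays where left and neither rises nor sinks.
- rear_nut_grip (a point): Hub nut upright on the dog's rear wheel (tail end), 120 mm from the other. Point: on its vertical axis, mid-height of its grip bar, 111 mm above the table. Bright metal bar 50 mm long, 14 thick, 26 high, on a steel shank 11 mm across and 10 mm long; the wheel's top face is 29 mm below the point and nothing else on the dog is higher. x runs along the bar, z up; it turns with the nut.
- rear_nut (a joint): Turn of the rear hub nut, rad, growing clockwise seen from above. It starts loose between 0 and 0.4; fully home is its end stop at 1.4, where the bar lies along the dog's length (along the line through both wheels). Light friction (0.1 N m); it stays where left and neither rises nor sinks.
- duck_nut_end (a point): A bystander: one end of the grip bar (24 mm from the axis, 111 mm above the table) of the like nut on the single wheel of the wooden duck, which lies on its side in a smaller cradle beside the dog. x runs outwards along the bar, z is up. Not to be turned.

How it is judged (in metres and radians):
On the way, in this order (a step that is already met when the one before it is completed fails the run):
1. the front hub nut is turned home (value of joint front_nut above 1.22 rad), for 0.2 s.
2. then the rear hub nut is turned home (value of joint rear_nut above 1.22 rad), for 0.2 s.
At the end, for the whole second after the job is handed in: both hub nuts of the dog stand within 10 degrees of their end stops (joint above 1.22 of 1.4 rad), at rest, and the duck's nut is where it was (its bar end moved less than 8 mm, about 20 degrees) (value of joint each of front_nut, rear_nut above 1.22 rad and velocity of joint front_nut between -0.1 and 0.1 rad/s and velocity of joint rear_nut between -0.1 and 0.1 rad/s and distance of duck_nut_end from where it was at the start of the episode below 0.008 m); the robot touches nothing.
It fails at once if the duck's nut is turned (its bar end moves more than 8 mm, about 20 degrees) (distance of duck_nut_end from where it was at the start of the episode above 0.008 m).
It also fails if it takes over 48 s, if anything falls off the work surface, if the arm or the gripper's body presses on something with over 40 N, if the wrist force passes 120 N, or if a joint passes its speed limit or range.

### The arm

A 6-joint arm with a two-finger parallel gripper is mounted at the origin on the work surface. World frame = base frame: x ahead of the robot, y to its left, z up, the work surface at z = 0. Lengths are in mm, angles in rad, forces in N, time in s.
With the tool pointing down it reaches from about 375 to 925 mm from the base axis. Payload 5.7 kg.
Tool frame: the origin (TCP) lies on the centre line of the jaws, within the pads' length; the fingertips stand 11 mm ahead of it and the grasp point (between the pads) lies 8 mm behind it (manip.tcp_to_tips is the distance from the TCP to the fingertips, in mm); y points along the fingers, x is the direction in which the jaws open and shut, and the axes are right-handed (so a half turn about y gives the same grasp; the last joint's range is limited). The gripper opens to 88 mm and grips with 3 to 60 N. Pads are 20 mm wide; open, the fingers measure 115 mm over their backs; the gripper's body (75 mm by 178 mm) begins 61 mm behind the grasp point.
Start: joints at [-1.413, 0.359, 1.51, -0, 1.272, -0.115], TCP at [161.643, -577.785, 233.623] pointing down, gripper open.
Joint ranges: [-2.97, 2.97], [-1.01, 2.36], [0.21, 2.38], [-0.96, 4.11], [0.2, 2.71], [-2.98, 2.98]. Speed limits (rad/s): [2.39, 2.39, 3.14, 3.14, 3.14, 3.14].

### API

Orientations are given as a unit quaternion [x, y, z, w].
In Python, from station import manip gives the robot as it stands.
- The arm moves only by the tool move_arm, never from a script. Its argument "steps" is a list of rows, each a list of 4 numbers: the shift along the tool's x, y, z in cm, then the turn about the tool's y in degrees. In form: [[x, y, z, roll], ...]. A call has 1 to 20 rows; each row shifts and turns the pose as measured when the row begins, along the tool's axes as they then stand; what a row does not reach is not made up. A row lasts 1/10 s, in which the tool goes at most 50 mm and 8.59 degrees, less where a joint would pass 70% of its speed; a pose out of reach is approached as far as the arm can. A call is refused whole if a number of a shift passes 5 or a number of a turn 8.59, either way. A call with a gripper value outside its range is refused whole. "grip" is the opening, from 0 (shut) to 1 (fully open), set as the call begins (left out, the last holds). The fingers move at their own pace and stop on an object; the grip force is fixed at half the most. Time passes only in rows, so rows that do not move let the fingers close. It gives the time, the measured TCP pose, the force and the opening at its end, in the units of the state.
- manip.get_obs(): the state, without advancing time (a new reading comes with each control period).
- manip.camera(name): name is "scene" or "top"; returns the picture (400x640x3 uint8, blue, green, red); there is no depth.
- manip.calibration(name): a dict with "fx", "fy", "cx", "cy" (pixels), "R" (3x3) and "t" (3): a world point X has camera coordinates R X + t. Camera axes: x right, y down, z forward; pixel columns grow to the right and rows downward; lengths in mm; the calibration is good to about 2 mm. A picture is of the moment at which its call begins. calibration takes no time and is no camera call.
- manip.job_done(): hands the job in, once; it reports no verdict.
The state is a dict: "time": time; "joint_positions": joint angles; "joint_velocities": joint speeds; "joint_efforts": joint torques, N m; "position": TCP position; "tool_rot": TCP orientation; "contact_force": force on the tool from outside, world axes, zero at the start; "wrist_torque": the same for the moment, N m; "finger_gap": finger opening in mm.
Only numpy, scipy, OpenCV 4.12 (cv2) and the standard library are available. Lean on these libraries where they do the work, as an engineer would, in place of code of your own. Each camera call takes 0.05 s, during which the arm holds its last target.

## Working session

There is one attempt and no reset: what is moved stays moved. The work goes in short steps, Python scripts to look and compute and a tool call to move; the robot and the scene stay as the last step left them, time stands still between calls to the robot, and variables do not carry over. Pictures are saved under pics/ and viewed, and the job is handed in when it is done.

Besides the shell and the picture viewer there is one more tool, called after ">>>" as name(argument=value, ...) on one line, values as JSON. move_arm: Moves the arm, as the interface text tells. Its arguments: {"type":"object","properties":{"steps":{"type":"array","items":{"type":"array","items":{"type":"number"}}},"grip":{"type":"number"}},"required":["steps"]}

```bash
mkdir -p pics
python3 - <<'E'
from station import manip
import cv2
for n in("scene","top"):
    cv2.imwrite(f"pics/{n}0.png",manip.camera(n)); c=manip.calibration(n); print(n,c)
o=manip.get_obs();print(o["time"],o["position"],o["tool_rot"],o["finger_gap"])
E
```

```text
scene {'fx': 450.9746904843982, 'fy': 450.9746904843982, 'cx': 314.95709583394535, 'cy': 205.194411541838, 'R': array([[-0.79771116,  0.60277265, -0.01794525],
       [ 0.44458472,  0.56773832, -0.69283305],
       [-0.4074326 , -0.56065884, -0.7208747 ]]), 't': array([ 457.08514663, -153.26128253, 1255.59980045])}
top {'fx': 370.8752956903346, 'fy': 370.8752956903346, 'cx': 320.737232602561, 'cy': 206.48109248202888, 'R': array([[-0.02714449, -0.99957999, -0.01014942],
       [-0.98467965,  0.0284866 , -0.17203051],
       [ 0.17224738,  0.00532425, -0.98503934]]), 't': array([  6.98018354, 577.85164109, 682.4764695 ])}
0.1 [ 161.54619791 -577.23162735  232.89818014] [-0.56293985  0.42779332 -0.42695404  0.56373917] 88.25850001174733
```

View pics/scene0.png

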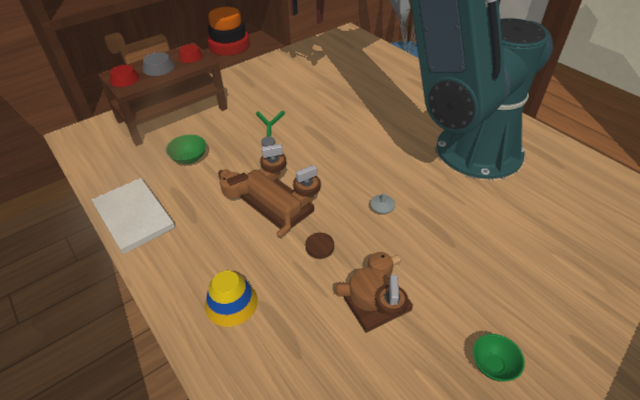

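View pics/top0.png

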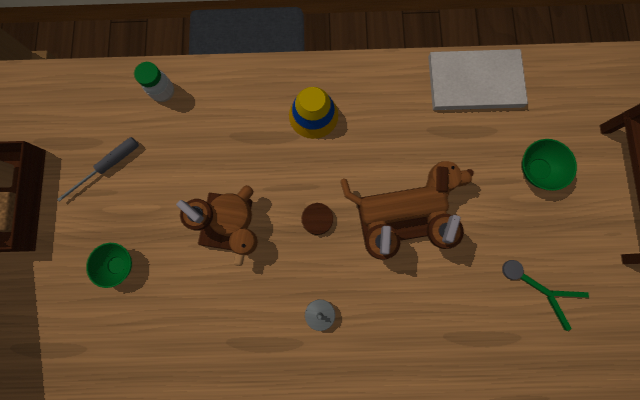

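The dog is at the right of the top view, with its head at (450,178). Its front nut is at about (452,229) and its rear nut at about (386,240). The duck nut is at about (190,212). Next I'll measure the bars.

```bash
cat > h.py <<'E'
from station import manip
import cv2,numpy as np
def ray(n,u,v,z):
    c=manip.calibration(n);R=np.array(c["R"]);t=np.array(c["t"])
    d=R.T@np.array([(u-c["cx"])/c["fx"],(v-c["cy"])/c["fy"],1]);o=-R.T@t
    return o+d*(z-o[2])/d[2]
def bars(n,img,boxes,z=124):
    hsv=cv2.cvtColor(img,cv2.COLOR_BGR2HSV)
    for k,(a,b,c,d) in boxes.items():
        s=hsv[b:d,a:c]
        m=((s[...,1]<60)&(s[...,2]>140)).astype(np.uint8)
        cs,_=cv2.findContours(m,cv2.RETR_EXTERNAL,cv2.CHAIN_APPROX_NONE)
        ct=max(cs,key=cv2.contourArea)+np.array([a,b])
        W=np.array([ray(n,u,v,z)[:2] for u,v in ct[:,0]],np.float32)
        r=cv2.minAreaRect(W);p=cv2.boxPoints(r)
        e=[p[1]-p[0],p[2]-p[1]];L=max(e,key=np.linalg.norm)
        print(n,k,np.round(r[0],1),np.round(sorted(r[1]),1),"ang",round(np.degrees(np.arctan2(L[1],L[0]))%180,1),cv2.contourArea(ct))
E
python3 - <<'E'
from h import *
i=cv2.imread("pics/top0.png");bars("top",i,dict(front=(425,205,475,255),rear=(362,218,408,265),duck=(170,190,215,232)))
j=cv2.imread("pics/scene0.png");bars("scene",j,dict(front=(258,140,290,172),rear=(290,160,325,195)))
a=cv2.resize(i[150:280,330:490],None,fx=4,fy=4,interpolation=2);cv2.imwrite("pics/a.png",a)
b=cv2.resize(j[120:240,210:330],None,fx=4,fy=4,interpolation=2);cv2.imwrite("pics/b.png",b)
hsv=cv2.cvtColor(i,cv2.COLOR_BGR2HSV);print(hsv[229,445:460],hsv[240,380:394])
E
```

```text
Traceback (most recent call last):
  File "h.py", line 13, in bars
    ct=max(cs,key=cv2.contourArea)+np.array([a,b])
       ~~~^^^^^^^^^^^^^^^^^^^^^^^^
ValueError: max() iterable argument is empty
```

Run:
```python
from h import *
i=cv2.imread("pics/top0.png")
j=cv2.imread("pics/scene0.png")
a=cv2.resize(i[150:280,330:490],None,fx=4,fy=4,interpolation=2);cv2.imwrite("pics/a.png",a)
b=cv2.resize(j[120:240,210:330],None,fx=4,fy=4,interpolation=2);cv2.imwrite("pics/b.png",b)
hsv=cv2.cvtColor(i,cv2.COLOR_BGR2HSV);print(hsv[229,440:462].tolist(),hsv[240,378:394].tolist())
hsv=cv2.cvtColor(j,cv2.COLOR_BGR2HSV);print(hsv[146:166,272].tolist())
```

```text
[[135, 12, 41], [120, 6, 42], [120, 12, 41], [135, 12, 41], [90, 5, 55], [160, 10, 75], [162, 15, 84], [168, 15, 87], [162, 15, 87], [165, 14, 112], [167, 15, 119], [160, 13, 117], [165, 13, 117], [163, 15, 116], [163, 16, 114], [163, 16, 113], [168, 13, 95], [7, 84, 67], [14, 191, 56], [12, 187, 56], [12, 208, 43], [10, 203, 34]] [[120, 18, 42], [140, 19, 41], [160, 12, 63], [168, 16, 82], [160, 15, 103], [165, 13, 117], [165, 17, 122], [163, 15, 121], [167, 15, 119], [165, 13, 116], [159, 16, 114], [162, 14, 92], [165, 11, 47], [11, 155, 41], [14, 195, 55], [12, 180, 58]]
[[173, 6, 160], [168, 7, 172], [174, 7, 180], [173, 7, 148], [173, 7, 144], [0, 5, 142], [173, 7, 141], [173, 7, 140], [0, 7, 140], [0, 6, 131], [45, 5, 106], [68, 9, 111], [68, 9, 108], [70, 8, 91], [90, 4, 66], [90, 4, 67], [11, 62, 82], [13, 136, 116], [13, 149, 130], [12, 149, 125]]
```

View pics/a.png

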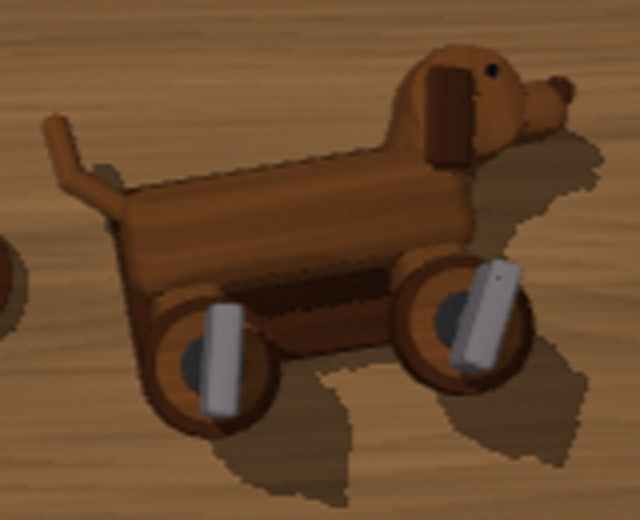

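View pics/b.png

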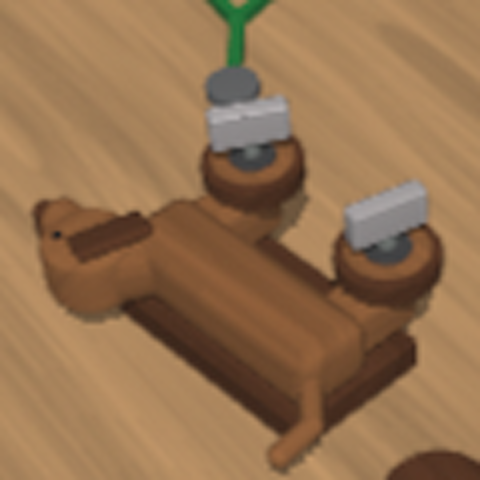

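The crops show both bars. The top faces (V>100) stand clear of the darker left sides, so I'll measure those.

```bash
sed -i 's/>140)/>th)/; s/z=124):/z=124,th=101):/; s/s\[...,1\]<60/s[...,1]<40/' h.py
python3 - <<'E'
from h import *
from scipy.spatial.transform import Rotation as Ro
i=cv2.imread("pics/top0.png");bars("top",i,dict(front=(425,205,475,255),rear=(362,218,408,265),duck=(170,190,215,232)))
j=cv2.imread("pics/scene0.png");bars("scene",j,dict(front=(258,140,290,172),rear=(290,160,325,195)),th=152)
o=manip.get_obs();print(Ro.from_quat(o["tool_rot"]).as_matrix().round(3),o["position"])
E
```

```text
top front [ 520.7 -239. ] [11.6 46. ] ang 158.2 148.5
top rear [ 504.2 -120.6] [11.3 46.2] ang 172.8 145.5
top duck [565.3 228.3] [11.  44.8] ang 47.4 131.5
scene front [ 523.9 -235.1] [13.5 46.1] ang 159.6 47.5
scene rear [ 506.5 -117.1] [12.5 47.1] ang 173.3 58.0
[[ 0.269 -0.     0.963]
 [-0.963  0.002  0.269]
 [-0.002 -1.     0.   ]] [ 161.54619791 -577.23162735  232.89818014]
```

>>> move_arm(steps=[[0,0,0,-8.4],[0,0,0,-8.4],[0,0,0,-8.4],[0,0,0,-8.4],[0,0,0,-8.4],[0,0,0,-8.4],[0,0,0,-8.4],[0,0,0,-8.4],[0,0,0,-8.4],[0,0,0,-8.4],[0,0,0,-8.4],[0,0,0,-8.4],[0,0,0,-8.4],[0,0,0,-8.4],[0,0,0,-8.4],[0,0,0,-8.4],[0,0,0,-8.4]], grip=1)

```text
time: 1.8
position: [160.5, -570.4, 224.4]
tool_rot: [-0.567, -0.418, 0.411, 0.579]
contact_force: [0.6, 0.1, 1.0]
finger_gap: 88.1
```

```bash
cat >> h.py <<'E'
from scipy.spatial.transform import Rotation as Ro
def go(x,y,z,yaw):
    o=manip.get_obs();R=Ro.from_quat(o["tool_rot"]).as_matrix();p=o["position"]
    a=np.degrees(np.arctan2(R[1,0],R[0,0]))
    print("t",round(o["time"],2),"p",np.round(p,1),"yaw",round(a,1),"down",R[:,1].round(3),"gap",round(o["finger_gap"],1),"F",np.round(o["contact_force"],1),"T",np.round(o["wrist_torque"],2))
    print("delta tool cm",(R.T@(np.array([x,y,z])-p)/10).round(2),"roll",round((a-yaw+180)%360-180,1),"j",np.round(o["joint_positions"],2))
E
python3 -c "
from h import *
go(522,-237,180,68.5)"
```

```text
t 1.8 p [ 160.5 -570.4  224.4] yaw 71.8 down [-0.003  0.019 -1.   ] gap 88.1 F [0.6 0.1 1. ] T [ 0.03 -0.16  0.02]
delta tool cm [ 42.88   4.97 -23.97] roll 3.3 j [-1.41  0.37  1.52  0.    1.27 -2.67]
```

>>> move_arm(steps=[[4.3,0,-2.4,1],[4.3,0,-2.4,1],[4.3,0,-2.4,1],[4.3,0,-2.4,0],[4.3,0,-2.4,0],[4.3,0,-2.4,0],[4.3,0,-2.4,0],[4.3,0,-2.4,0],[4,0,-2.3,0],[2,0,-1.2,0],[0,0,0,0]])

```text
time: 2.9
position: [521.2, -262.6, 224.6]
tool_rot: [-0.576, -0.402, 0.397, 0.591]
contact_force: [0.3, 0.4, 0.8]
finger_gap: 87.8
```

```bash
python3 -c "
from h import *
go(522,-237,180,68.5)"
```

```text
t 2.9 p [ 521.2 -262.6  224.6] yaw 68.8 down [-0.006  0.022 -1.   ] gap 87.8 F [0.3 0.4 0.8] T [-0.01 -0.13  0.04]
delta tool cm [2.34 4.52 0.79] roll 0.3 j [-0.59  0.35  1.55  0.02  1.26 -1.8 ]
```

>>> move_arm(steps=[[1.3,1.0,0.5,0],[1,1,0.3,0],[0,1,0,0],[0,0,0,0]])

```text
time: 3.3
position: [518.2, -236.3, 191.2]
tool_rot: [-0.575, -0.401, 0.397, 0.592]
contact_force: [-0.5, -0.1, 0.1]
finger_gap: 87.7
```

Run:
```python
from h import *
go(522,-237,104,68.5)
cv2.imwrite("pics/s1.png",cv2.resize(manip.camera("scene")[60:260,160:400],None,fx=3,fy=3))
```

```text
t 3.3 p [ 518.2 -236.3  191.2] yaw 68.7 down [-0.01   0.023 -1.   ] gap 87.7 F [-0.5 -0.1  0.1] T [-0.03 -0.14 -0.02]
delta tool cm [-0.08  8.71 -0.53] roll 0.2 j [-0.56  0.37  1.61  0.02  1.18 -1.76]
```

View pics/s1.png

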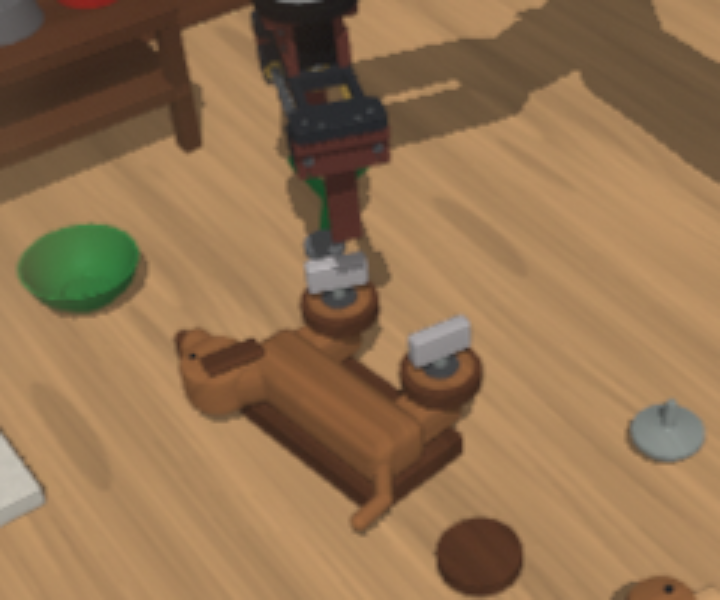

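The gripper stands above the front nut at about (340,270) in the crop, and nothing is in the way. I'll descend.

>>> move_arm(steps=[[0,1.7,-0.3,0],[0,1.7,-0.2,0],[0,1.6,-0.1,0],[0,1.5,-0.1,0],[0,0.8,0,0],[0,0,0,0]])

```text
time: 3.95
position: [523.9, -243.3, 118.1]
tool_rot: [-0.578, -0.399, 0.395, 0.592]
contact_force: [-0.7, 0.9, -0.3]
finger_gap: 87.7
```

Run:
```python
from h import *
go(522,-237,104,68.5)
```

```text
t 3.95 p [ 523.9 -243.3  118.1] yaw 68.3 down [-0.006  0.019 -1.   ] gap 87.7 F [-0.7  0.9 -0.3] T [ 0.04 -0.14 -0.05]
delta tool cm [0.49 1.43 0.39] roll -0.2 j [-0.56  0.46  1.67  0.02  1.02 -1.76]
```

>>> move_arm(steps=[[0.5,0.8,0.3,0],[0.1,0.6,0.1,0],[0,0,0,0]])

```text
time: 4.25
position: [522.7, -236.5, 104.7]
tool_rot: [-0.579, -0.399, 0.394, 0.591]
contact_force: [0.7, 0.6, 0.0]
finger_gap: 88.0
```

Run:
```python
from h import *
go(522,-237,104,68.5)
```

```text
t 4.25 p [ 522.7 -236.5  104.7] yaw 68.3 down [-0.004  0.018 -1.   ] gap 88.0 F [0.7 0.6 0. ] T [ 0.02 -0.11 -0.03]
delta tool cm [-0.08  0.07  0.04] roll -0.2 j [-0.55  0.47  1.69  0.02  0.99 -1.75]
```

Next I'll close the fingers, with a small lift in each row against the sag.

>>> move_arm(steps=[[0,-0.03,0,0],[0,-0.03,0,0],[0,-0.03,0,0],[0,-0.03,0,0],[0,-0.03,0,0],[0,-0.03,0,0],[0,-0.03,0,0]], grip=0)

```text
time: 4.95
position: [523.8, -236.9, 108.5]
tool_rot: [-0.58, -0.4, 0.394, 0.59]
contact_force: [0.2, 1.0, 0.5]
finger_gap: 35.3
```

Run:
```python
from h import *
go(522,-237,104,68.5)
```

```text
t 4.95 p [ 523.8 -236.9  108.5] yaw 68.3 down [-0.001  0.016 -1.   ] gap 35.3 F [0.2 1.  0.5] T [-0.   -0.13 -0.02]
delta tool cm [-0.08  0.45  0.16] roll -0.2 j [-0.55  0.47  1.69  0.02  0.99 -1.75]
```

>>> move_arm(steps=[[-0.05,0.3,0.1,0],[0,0,0,0],[0,0,0,0],[0,0,0,0],[0,0,0,0]])

```text
time: 5.45
position: [520.8, -241.1, 105.1]
tool_rot: [-0.581, -0.398, 0.397, 0.588]
contact_force: [-0.3, 0.3, 1.6]
finger_gap: 13.9
```

Run:
```python
from h import *
go(522,-237,104,68.5)
```

```text
t 5.45 p [ 520.8 -241.1  105.1] yaw 68.4 down [-0.004  0.01  -1.   ] gap 13.9 F [-0.3  0.3  1.6] T [-0.05 -0.08 -0.09]
delta tool cm [0.42 0.11 0.04] roll -0.1 j [-0.56  0.47  1.7   0.01  0.98 -1.76]
```

Gripped: the gap is 13.9 mm and the force is low. I'll turn clockwise in stages.

>>> move_arm(steps=[[0,0,0,6],[0,0,0,6],[0,0,0,6],[0,0,0,6],[0,0,0,6]])

```text
time: 5.95
position: [520.7, -241.3, 105.1]
tool_rot: [-0.666, -0.227, 0.228, 0.673]
contact_force: [-0.3, -1.0, 1.3]
finger_gap: 13.8
```

Run:
```python
from h import *
go(521,-240,104,8)
```

```text
t 5.95 p [ 520.7 -241.3  105.1] yaw 37.5 down [-0.005  0.008 -1.   ] gap 13.8 F [-0.3 -1.   1.3] T [-0.19 -0.12  0.06]
delta tool cm [0.1  0.11 0.08] roll 29.5 j [-0.56  0.47  1.7   0.01  0.98 -1.21]
```

>>> move_arm(steps=[[0,0,0,6],[0,0,0,6],[0,0,0,6],[0,0,0,5],[0,0,0,4],[0,0,0,3]])

```text
time: 6.55
position: [520.4, -241.4, 105.1]
tool_rot: [-0.704, -0.037, 0.041, 0.708]
contact_force: [-1.1, -0.9, 1.8]
finger_gap: 14.0
```

Run:
```python
from h import *
go(521,-240,104,8)
```

```text
t 6.55 p [ 520.4 -241.4  105.1] yaw 6.3 down [-0.005  0.006 -1.   ] gap 14.0 F [-1.1 -0.9  1.8] T [-0.14 -0.14  0.61]
delta tool cm [0.07 0.11 0.13] roll -1.7 j [-0.56  0.47  1.7   0.    0.98 -0.67]
```

>>> move_arm(steps=[[0,0,0,2],[0,0,0,1],[0,0,0,0],[0,0,0,0]])

```text
time: 6.95
position: [520.4, -241.1, 105.2]
tool_rot: [-0.705, -0.019, 0.024, 0.709]
contact_force: [-0.7, -1.0, 1.3]
finger_gap: 14.0
```

Run:
```python
from h import *
go(521,-240,104,8)
```

```text
t 6.95 p [ 520.4 -241.1  105.2] yaw 3.5 down [-0.006  0.005 -1.   ] gap 14.0 F [-0.7 -1.   1.3] T [-0.14 -0.07  0.8 ]
delta tool cm [0.07 0.12 0.11] roll -4.5 j [-0.56  0.47  1.7   0.    0.98 -0.62]
```

The torque rose from about 0.1 to 0.8 N m, so the nut is at its stop. I'll open, lift and check.

>>> move_arm(steps=[[0,0,0,0],[0,0,0,0],[0,0,0,0],[0,0,0,0],[0,0,0,0],[0,0,0,0],[0,-2,0,0],[0,-2.5,0,0],[0,-2.5,0,0],[0,-2,0,0],[0,0,0,0]], grip=1)

```text
time: 8.05
position: [519.9, -240.5, 196.3]
tool_rot: [-0.703, -0.017, 0.024, 0.71]
contact_force: [-0.6, -1.0, -0.7]
finger_gap: 88.2
```

Run:
```python
from h import *
j=manip.camera("scene");bars("scene",j,dict(front=(258,140,290,172),rear=(290,160,325,195)),th=152)
cv2.imwrite("pics/s2.png",cv2.resize(j[60:260,160:400],None,fx=3,fy=3))
go(504.5,-120.5,190,83)
```

```text
scene front [ 523.5 -235.5] [11.7 48. ] ang 97.9 48.0
scene rear [ 506.4 -117. ] [13.6 46.8] ang 172.3 61.5
t 8.1 p [ 519.2 -240.1  194.9] yaw 3.3 down [-0.011  0.011 -1.   ] gap 87.9 F [0.1 0.4 0.4] T [ 0.03 -0.06 -0.03]
delta tool cm [-0.77  0.63 12.02] roll -79.7 j [-0.56  0.36  1.61  0.    1.19 -0.62]
```

View pics/s2.png

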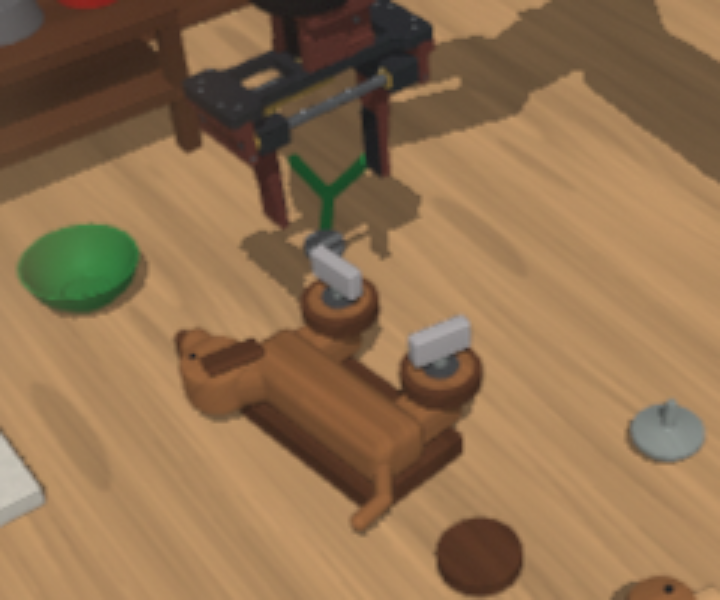

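The front bar in the crop at (335,270) now lies along the dog. It measures 97.9° against a wheel line of about 98°, so it is home. The rear nut at (440,340) hasn't moved. I'll go to the rear nut.

>>> move_arm(steps=[[0,-0.05,0,-8],[0,-0.05,0,-8],[0,-0.05,0,-8],[0,-0.05,0,-8],[0,-0.05,0,-8],[0,-0.05,0,-8],[0,-0.05,0,-8],[0,-0.05,0,-8],[0,-0.05,0,-8],[0,-0.05,0,-8],[4,0,0,0],[4,0,0,0],[3,0,0,0],[0,0,0,0]])

```text
time: 9.5
position: [514.4, -122.1, 179.0]
tool_rot: [-0.498, -0.481, 0.488, 0.531]
contact_force: [-0.7, -0.9, 0.3]
finger_gap: 88.0
```

Run:
```python
from h import *
go(503.5,-121.5,104,83)
```

```text
t 9.5 p [ 514.4 -122.1  179. ] yaw 86.5 down [-0.039  0.027 -0.999] gap 88.0 F [-0.7 -0.9  0.3] T [ 0.01 -0.13 -0.01]
delta tool cm [-0.19  7.53  0.79] roll 3.5 j [-0.37  0.34  1.7   0.01  1.15 -1.89]
```

>>> move_arm(steps=[[0,1.5,0.3,1.2],[0,1.5,0.3,1.2],[0,1.0,0.2,1.1],[0,0,0,0]])

```text
time: 9.9
position: [502.7, -120.7, 134.4]
tool_rot: [-0.512, -0.463, 0.474, 0.546]
contact_force: [0.2, 0.5, -0.4]
finger_gap: 88.0
```

Run:
```python
from h import *
go(503.5,-121.5,104,83)
```

```text
t 9.9 p [ 502.7 -120.7  134.4] yaw 83.0 down [-0.043  0.027 -0.999] gap 88.0 F [ 0.2  0.5 -0.4] T [-0.02 -0.14  0.02]
delta tool cm [-0.13  3.03 -0.22] roll 0.0 j [-0.38  0.38  1.76  0.01  1.05 -1.83]
```

>>> move_arm(steps=[[0,1.2,-0.1,0],[0,1.1,-0.1,0],[0,0.5,0,0],[0,0,0,0]])

```text
time: 10.3
position: [504.1, -121.7, 103.7]
tool_rot: [-0.512, -0.463, 0.474, 0.546]
contact_force: [-0.6, -0.1, 0.2]
finger_gap: 87.6
```

Run:
```python
from h import *
go(503.5,-121.5,104,83)
```

```text
t 10.3 p [ 504.1 -121.7  103.7] yaw 83.0 down [-0.043  0.027 -0.999] gap 87.6 F [-0.6 -0.1  0.2] T [ 0.01 -0.18 -0.02]
delta tool cm [ 0.01 -0.03  0.07] roll -0.0 j [-0.38  0.43  1.79  0.01  0.98 -1.83]
```

>>> move_arm(steps=[[0,0,0,0],[0,0,0,0],[0,0,0,0],[0,0,0,0],[0,0,0,0],[0,0,0,0],[0,0,0,0],[0,0,0,0],[0,0,0,0],[0,0,0,0],[0,0,0,0],[0,0,0,0]], grip=0)

```text
time: 11.5
position: [505.5, -122.2, 105.2]
tool_rot: [-0.513, -0.464, 0.473, 0.545]
contact_force: [-0.2, 0.3, 0.3]
finger_gap: 13.9
```

Run:
```python
from h import *
go(503.5,-121.5,104,8)
```

```text
t 11.5 p [ 505.5 -122.2  105.2] yaw 83.1 down [-0.04   0.025 -0.999] gap 13.9 F [-0.2  0.3  0.3] T [-0.27 -0.1   0.07]
delta tool cm [0.04 0.13 0.21] roll 75.1 j [-0.38  0.42  1.79  0.01  0.98 -1.83]
```

>>> move_arm(steps=[[0,0,0,6],[0,0,0.05,6],[0,0,0.05,6],[0,0,0,6],[0,0,0,6],[0,0,0,6],[0,0,0,6]])

```text
time: 12.2
position: [505.1, -123.1, 105.2]
tool_rot: [-0.653, -0.229, 0.249, 0.677]
contact_force: [-0.8, -0.2, -0.6]
finger_gap: 14.0
```

Run:
```python
from h import *
go(503.5,-121.5,104,8)
```

```text
t 12.2 p [ 505.1 -123.1  105.2] yaw 39.6 down [-0.039  0.023 -0.999] gap 14.0 F [-0.8 -0.2 -0.6] T [ 0.15 -0.39  0.1 ]
delta tool cm [-0.02  0.13  0.22] roll 31.6 j [-0.38  0.42  1.79  0.01  0.98 -1.07]
```

>>> move_arm(steps=[[0,0,0,6],[0,0,0,6],[0,0,0,6],[0,0,0,6],[0,0,0,4],[0,0,0,3],[0,0,0,2],[0,0,0,0],[0,0,0,0]])

```text
time: 13.1
position: [504.1, -123.6, 105.2]
tool_rot: [-0.697, -0.018, 0.045, 0.715]
contact_force: [-0.9, -0.5, -0.6]
finger_gap: 14.5
```

Run:
```python
from h import *
go(503.5,-121.5,104,8)
```

```text
t 13.1 p [ 504.1 -123.6  105.2] yaw 5.2 down [-0.039  0.023 -0.999] gap 14.5 F [-0.9 -0.5 -0.6] T [ 0.26 -0.52  0.7 ]
delta tool cm [-0.04  0.13  0.22] roll -2.8 j [-0.38  0.42  1.79  0.01  0.98 -0.47]
```

The stop torque is again about 0.7 N m. I'll release, lift and check.

>>> move_arm(steps=[[0,0,0,0],[0,0,0,0],[0,0,0,0],[0,0,0,0],[0,0,0,0],[0,0,0,0],[0,-2,0,0],[0,-3,0,0],[0,-3,0,0],[0,-3,0,0],[0,-2,-3,0],[0,0,-3,0],[0,0,0,0],[0,0,0,0]], grip=1)

```text
time: 14.5
position: [514.0, -187.0, 238.1]
tool_rot: [-0.697, -0.018, 0.046, 0.716]
contact_force: [-0.3, 0.8, -0.7]
finger_gap: 87.4
```

Run:
```python
from h import *
j=manip.camera("scene");bars("scene",j,dict(front=(258,140,290,172),rear=(290,160,325,195)),th=152)
cv2.imwrite("pics/s3.png",cv2.resize(j[60:260,160:400],None,fx=3,fy=3))
i=manip.camera("top");cv2.imwrite("pics/t3.png",i)
try: bars("top",i,dict(duck=(170,190,215,232)))
except Exception as e: print(e)
go(504.5,-120.5,190,83)
```

```text
scene front [ 521.6 -221.3] [11.7 19.3] ang 97.9 19.0
scene rear [ 507.1 -117.3] [12.4 49.2] ang 96.9 60.0
top duck [565.1 227.7] [12.1 46.2] ang 48.0 155.5
t 14.6 p [ 513.7 -186.3  237.6] yaw 5.3 down [-0.042  0.025 -0.999] gap 87.5 F [-0.3 -0.2  0.3] T [-0.07 -0.12 -0.04]
delta tool cm [-0.13  4.96  6.5 ] roll -77.7 j [-0.48  0.3   1.58  0.    1.3  -0.57]
```

View pics/s3.png

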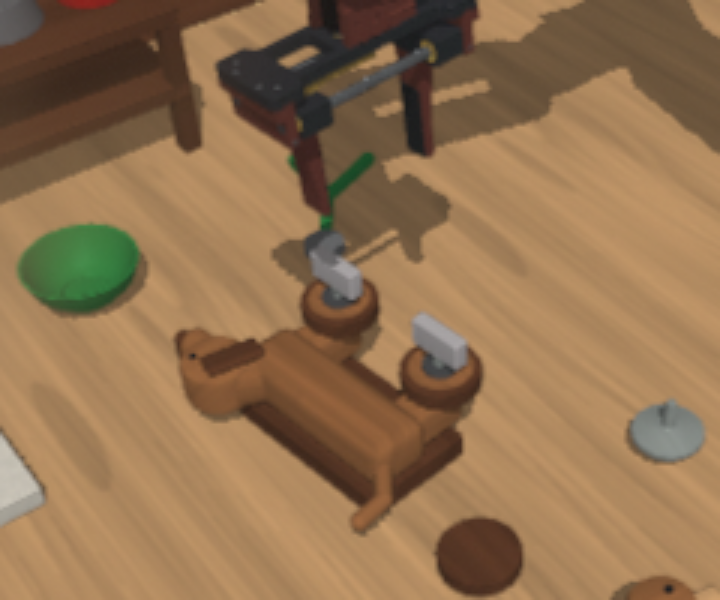

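Both bars, at (335,270) and (440,340) in the crop, now lie along the dog. The gripper is clear and the duck nut hasn't moved. I'll hand in the job.

```bash
python3 -c "
from station import manip
manip.job_done()"
```

```text
the job is handed in; nothing more can be done
```

I turned the front nut and then the rear nut clockwise to their stops, released both, lifted clear and handed the job in at about 14.6 s. No verdict is reported.

- **Stops:** the wrist torque rose to 0.7–0.8 N m as each nut reached its end.
- **Final angles:** the camera put the front bar at 97.9° and the rear bar at 96.9°; the line through the wheels is at about 98°. In the last picture the front bar showed only in part (a 19 mm patch), probably shaded by the gripper. Its angle matched the full view taken just after I released it.
- **Duck nut:** it measured 48.0° against 47.4° at the start, which is within measuring noise.
- **Disagreement:** the scene and top cameras differed by 3–5 mm on the nut positions. The grips agreed better with the top camera.
- **Tool tilt:** the tool was tilted about 3° on the rear nut, with no visible effect.

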